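# Press the proud cap home and start the magnet-fitting machine

### The arm

A 6-joint arm with a two-finger parallel gripper is mounted at the origin on the work surface. World frame = base frame: x ahead of the robot, y to its left, z up, the work surface at z = 0. Lengths are in m, angles in rad, forces in N, time in s.
With the tool pointing down it reaches from about 0.375 to 0.9 m from the base axis. Payload 3.1 kg.
Tool frame: the origin (TCP) lies between the finger pads; the fingertips stand 8 mm ahead of it and the grasp point (between the pads) lies 11 mm behind it; z points along the fingers, y is the line along which they close (so a half turn about z gives the same grasp; the last joint's range is limited). The gripper opens to 87 mm and grips with 3 to 60 N. Pads are 19 mm wide; open, the fingers measure 117 mm over their backs; the gripper's body (75 mm by 190 mm) begins 51 mm behind the grasp point.
Start: joints at [-1.494, 0.527, 1.433, -0, 1.181, -0.178], TCP at [0.158, -0.605, 0.231] pointing down, gripper open.
Joint ranges: [-3.08, 3.08], [-0.75, 2.2], [0.22, 2.44], [-1.43, 4.57], [0, 2.65], [-2.85, 2.85]. Speed limits (rad/s): [2.79, 2.79, 3.14, 3.14, 3.14, 3.14].

### API

Orientations are given as a unit quaternion [x, y, z, w].
In Python, from rig import robot gives the robot as it stands.
- The arm moves only by the tool move_arm, never from a script. Its argument "motion" is text: rows parted by semicolons, each of 5 numbers parted by spaces: the opening, from -1 (shut) to 1 (fully open), then the shift along the tool's x, y, z normalised to -1 to 1, where 1 is 0.2 m, then the turn about the tool's z normalised to -1 to 1, where 1 is pi rad. A call has 1 to 12 rows; each row is the pose to reach, as a shift and turn from the pose commanded when the call began, along the tool's axes at that moment, turning the shorter way round; what a row does not reach only later rows make up. A row lasts 1/12 s, in which the tool goes at most 41.7 mm and 7.16 degrees, less where a joint would pass 70% of its speed; a pose out of reach is approached as far as the arm can. A call with a number of a shift or a turn outside -1 to 1 is refused whole. A call with a gripper value outside its range is refused whole. The fingers move at their own pace and stop on an object; "newtons" is the grip in N (left out, the last holds). Time passes only in rows, so rows that repeat a pose let the fingers close. It gives the time, the measured TCP pose, the force, the opening and the grip force at its end, in the units of the state.
- robot.get_obs(): the state, without advancing time (a new reading comes with each control period).
- robot.camera(name): name is "side" or "top"; returns (picture, depth): 480x640x3 uint8, red, green, blue; 480x640 float32, m along the optical axis (not along the pixel's ray), 0 where there is no reading.
- robot.camera_model(name): a dict with "mtx" (3x3 intrinsics, pixels), "D" ([k1, k2, p1, p2, k3] as OpenCV has them; the pictures are not rectified), "position" and "attitude" of the camera in the world. Camera axes: x right, y down, z forward; pixel columns grow to the right and rows downward; lengths in m; the calibration is good to about 2 mm. A picture is of the moment at which its call begins. camera_model takes no time and is no camera call.
- robot.hand_in(): hands the job in; it is judged then, once.
The state is a dict: "time": time; "q": joint angles; "joint_velocities": joint speeds; "joint_torque": joint torques, N m; "position": TCP position; "tool_rot": TCP orientation; "ft_force": force on the tool from outside, world axes, zero at the start; "moment": the same for the moment, N m; "grip_width": finger opening in m; "grip_force": force on a finger pad.
Only numpy, scipy, OpenCV 4.12 (cv2) and the standard library are available. Lean on these libraries where they do the work, as an engineer would, in place of code of your own. Each camera call takes 0.05 s, during which the arm holds its last target. There are 200 camera calls.

### The job

Three hubs stand in the nest plate and one of them has its round steel cap still standing up off the hub: push that cap gently down with the fingertips until it sits fully home like the other two. Then press the small round start button on the operator's box all the way in and let it spring back. Keep off the two finished hubs, the mushroom stop and the square reset button, do not lift anything out of the plate, leave the loose things lying about where they are, and withdraw.

Things in the scene. Friction and masses are not known exactly. Their poses are not given: they have to be found in the camera images.
- nest: dark steel nest plate, fixed, 90 x 270 x 20 mm, with three pockets in a row at -85, 0 and +85 mm along its y axis. Origin: centre of its underside, on the table. The three hubs stand in the pockets in any order; pocket floors are 8 mm above the table
- open_hub: loose aluminium hub, 45 mm diameter, 45 mm tall with a black top ring of 41 mm diameter, standing upright in a pocket (1 mm play); its cap is not yet home. Origin: centre of its underside, z up. Its top is 45 mm above that, 53 mm above the table
- cap (a joint): how far the cap of open_hub has been pushed down, m: at the start 0 to 0.004 (gap of 16 to 12 mm under the cap), 0.016 = fully home on the hub, a hard stop. A friction fit: it moves at about 5 N, stays where it is left, and cannot be pulled off. Pushes over 40 N count as rough
- cap_top (a point): centre of the top face of that cap, a flat steel disc of 32 mm diameter and 6 mm thickness on a 20 mm thick dark stem. It starts 71 to 75 mm above the table and is 59 mm above it when home. z up
- done_hub_a: finished hub, the same 45 mm hub with its steel cap already home (51 mm tall in all, top 59 mm above the table). Not to be touched. Origin: centre of its underside
- done_hub_b: second finished hub, the same as done_hub_a. Not to be touched. Origin: centre of its underside
- panel: operator's box, fixed, grey, 90 x 190 x 45 mm, three black controls with steel collars in a row on its top. Along its y axis: small round start button at +60 mm, mushroom stop at 0, square reset button at -60 mm. Origin: centre of its underside, on the table
- start (a joint): travel of the start button, m: 0 = out, 0.006 = all the way in (hard stop, about 5 N); springs back when let go
- start_top (a point): centre of the top of the start button, a flat round black button of 24 mm diameter in a steel collar of 40 mm diameter; its top is 22 mm above the box (67 mm above the table) when out, 61 mm above the table when fully in, the collar 57 mm. z up; it is pressed straight down
- stop (a joint): travel of the mushroom stop, m: 0 = out. Black mushroom head 40 mm in diameter, its top 34 mm above the box. Not to be touched
- reset (a joint): travel of the square reset button, m: 0 = out. Black, 24 x 24 mm, its top 17 mm above the box. Not to be touched
- dish: loose empty clear plastic cup, 90 mm diameter, 60 mm tall, beyond the work. Origin: centre of its underside. To be left where it is
- collar: loose steel ring, 56 mm outside, 28 mm inside, 25 mm tall, beyond the work. Origin: centre of its underside. To be left where it is
- driver: loose screwdriver, 160 mm long, lying on the table beyond the work, between the cup and the ring. To be left where it is

How it is judged:
By the outcome, as a careful person would: the job done as asked, in the order asked, and still so for the second after the job is handed in, with the robot touching nothing.
It also fails if it takes over 42 s, if anything falls off the work surface, if the arm or the gripper's body presses on something with over 40 N, if the wrist force passes 120 N, or if a joint passes its speed limit or range.

## Working session

There is one attempt and no reset: what is moved stays moved. The work goes in short steps, Python scripts to look and compute and a tool call to move; the robot and the scene stay as the last step left them, time stands still between calls to the robot, and variables do not carry over. Pictures are saved under pics/ and viewed, at most 10 in all, crops included, and the job is handed in when it is done.

Besides the shell and the picture viewer there is one more tool, called by a JSON object that holds its "op" and its "data". move_arm: Moves the arm, as the interface text tells. Its arguments: {"type":"object","properties":{"motion":{"type":"string"},"newtons":{"type":"number"}},"required":["motion"]}

```bash
mkdir -p pics
cat > h.py <<'E'
import numpy as np, cv2
from rig import robot
def snap(n,f=None):
    p,d=robot.camera(n); np.savez(f'/tmp/{n}.npz',p=p,d=d)
    if f: cv2.imwrite('pics/'+f,p[:,:,::-1])
    return p,d
E
python3 - <<'E'
from h import *
for n in('top','side'):
    snap(n,n+'1.png'); print(robot.camera_model(n))
print(robot.get_obs())
E
```

```text
{'mtx': array([[563.54445894,   0.        , 326.84645845],
       [  0.        , 563.54445894, 239.62832523],
       [  0.        ,   0.        ,   1.        ]]), 'D': array([-0.12387674,  0.        ,  0.        ,  0.        ,  0.        ]), 'position': array([ 0.52486429, -0.02547728,  1.08661147]), 'attitude': array([ 0.71609826, -0.69634642,  0.03747584, -0.0300084 ])}
{'mtx': array([[528.76347573,   0.        , 313.64993038],
       [  0.        , 528.76347573, 234.70701554],
       [  0.        ,   0.        ,   1.        ]]), 'D': array([0.01916265, 0.        , 0.        , 0.        , 0.        ]), 'position': array([ 0.27631978, -0.52240361,  0.76721309]), 'attitude': array([ 0.88925811, -0.28765597,  0.09866994, -0.34166988])}
{'time': 0.1, 'q': array([-1.49451184e+00,  5.28376693e-01,  1.43377383e+00,  6.30207846e-06,
        1.18141008e+00, -1.78491848e-01]), 'joint_velocities': array([-0.00012179, -0.00200442, -0.0032878 , -0.00065425, -0.00053891,
        0.00062034]), 'joint_torque': array([-4.07282835e-05, -4.40983951e+01, -1.77150911e+01,  6.35347073e-02,
        5.33996418e-02, -4.86685849e-05]), 'position': array([ 0.15750317, -0.60416044,  0.22966744]), 'tool_rot': array([ 9.91896766e-01,  1.27042657e-01,  5.31727882e-05, -9.82536674e-04]), 'ft_force': array([ 0.04450529,  0.29055433, -0.22849717]), 'moment': array([-0.01270119, -0.02454914,  0.08498017]), 'grip_force': 0.0, 'grip_width': 0.08728724899585415}
```

View pics/top1.png

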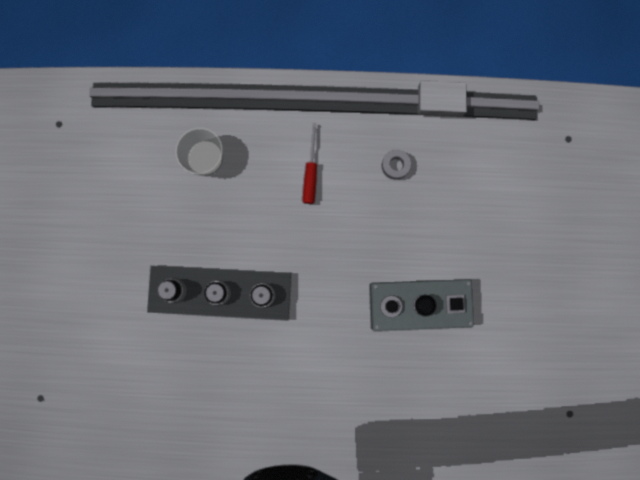

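View pics/side1.png

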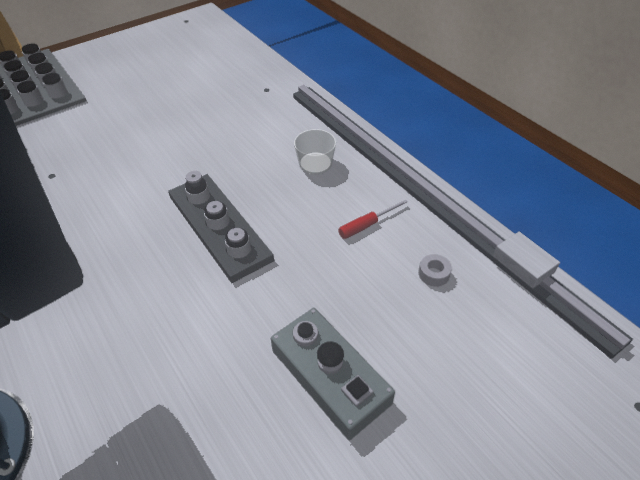

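The top view shows the nest with hubs near (168,290), (215,292) and (262,295). The panel has start at (392,306), stop at (426,305) and reset at (457,304). In the side view the farthest hub, at (194,178), looks tallest, so next I measure.

```bash
cat >> h.py <<'E'
from scipy.spatial.transform import Rotation as R
M={n:robot.camera_model(n) for n in('top','side')}
def ray(n,uv):
    m=M[n]; p=cv2.undistortPoints(np.array([[uv]],float),m['mtx'],m['D'])[0,0]
    return m['position'],R.from_quat(m['attitude']).as_matrix()@np.r_[p,1]
def onplane(n,uv,z):
    c,r=ray(n,uv); return c+r*(z-c[2])/r[2]
def meet(a,b):
    (c1,r1),(c2,r2)=ray('top',a),ray('side',b)
    s=np.linalg.lstsq(np.c_[r1,-r2],c2-c1,rcond=None)[0]
    p,q=c1+s[0]*r1,c2+s[1]*r2; return (p+q)/2,np.linalg.norm(p-q)
E
python3 - <<'E'
from h import *
T=np.load('/tmp/top.npz');S=np.load('/tmp/side.npz')
def world(n,d,u,v):
    c,r=ray(n,(u,v)); return c+r*np.median(d[v-2:v+3,u-2:u+3])
for n,D,L in(('top',T,[(168,290),(215,292),(262,295),(392,306),(426,305),(457,304)]),('side',S,[(194,177),(214,208),(236,238),(305,329),(330,353),(357,388)])):
    for u,v in L: print(n,u,v,world(n,D['d'],u,v).round(4))
a=cv2.resize(T['p'][255:335,140:300],None,fx=5,fy=5,interpolation=cv2.INTER_NEAREST)
b=cv2.resize(S['p'][160:260,160:320],None,fx=5,fy=5,interpolation=cv2.INTER_NEAREST)[:]
c=cv2.resize(T['p'][270:340,365:485],None,fx=5,fy=5,interpolation=cv2.INTER_NEAREST)
e=cv2.resize(S['p'][310:380,280:400],None,fx=5,fy=5,interpolation=cv2.INTER_NEAREST)
for k,i in zip('abce',(a,b,c,e)): cv2.imwrite(f'pics/c{k}.png',i[:600,:800,::-1])
E
```

```text
top 168 290 [0.5226 0.2494 0.0727]
top 215 292 [0.5218 0.1662 0.0588]
top 262 295 [0.519  0.0802 0.0579]
top 392 306 [ 0.5056 -0.156   0.0654]
top 426 305 [ 0.509  -0.2156  0.0782]
top 457 304 [ 0.5118 -0.2761  0.0613]
side 194 177 [0.5204 0.2497 0.0751]
side 214 208 [0.5162 0.1648 0.0608]
side 236 238 [0.5125 0.0755 0.0596]
side 305 329 [ 0.5022 -0.1562  0.0683]
side 330 353 [ 0.5047 -0.2168  0.0802]
side 357 388 [ 0.5084 -0.2759  0.0632]
```

View pics/ca.png

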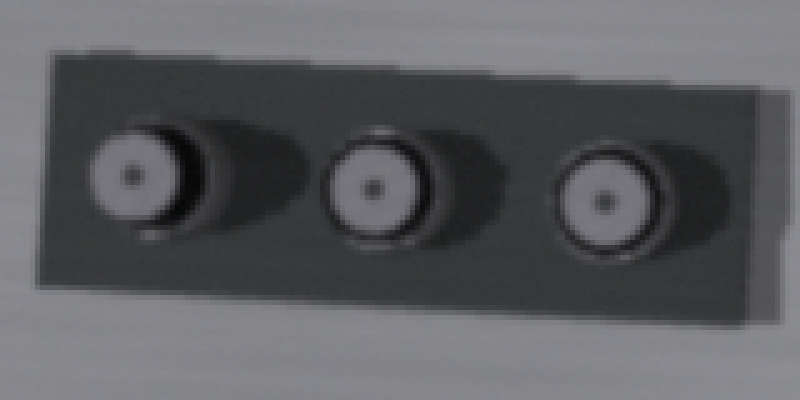

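View pics/cb.png

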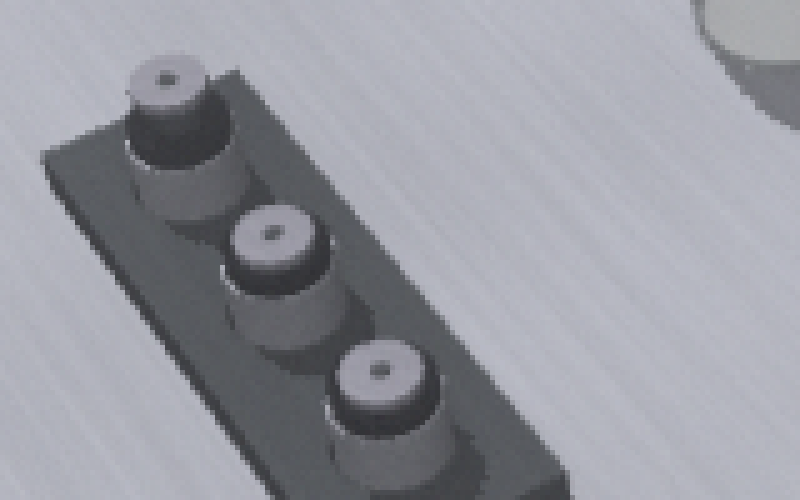

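View pics/cc.png

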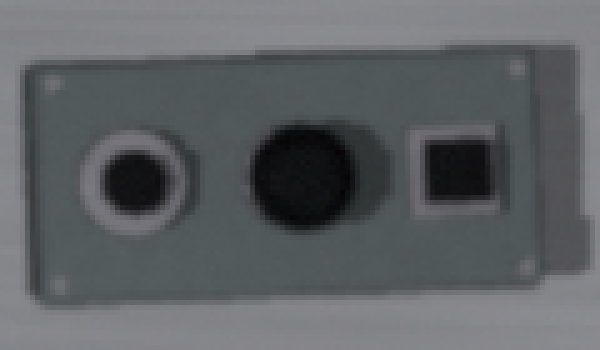

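The crops show the raised cap's centre hole at about top (166.2,289.6) and side (193.2,175.2). The start button centre is at about top (391.6,306.0). I'll refine both with masks and triangulate.

Run:
```python
from h import *
P={n:cv2.cvtColor(np.load(f'/tmp/{n}.npz')['p'],cv2.COLOR_RGB2GRAY) for n in M}
def blob(n,uv,r,dark):
    u,v=uv; g=P[n][v-r:v+r+1,u-r:u+r+1]
    t,m=cv2.threshold(g,0,255,cv2.THRESH_OTSU+(cv2.THRESH_BINARY_INV if dark else 0))
    k,l,s,c=cv2.connectedComponentsWithStats(m); d=np.hypot(*(c[1:]-r).T)+1e3*(s[1:,4]<25); i=1+d.argmin()
    return c[i]+(u-r,v-r),s[i]
for nm,a,b,r,dk,z in(('cap',(166,290),(193,176),9,0,.073),('mid',(214,292),(214,207),9,0,.059),('right',(260,295),(236,234),9,0,.059),('start',(392,306),(305,330),8,1,.067)):
    A,sa=blob('top',a,r,dk);B,sb=blob('side',b,r,dk); p,e=meet(A,B)
    print(nm,A.round(1),B.round(1),sa[2:],sb[2:],p.round(4),round(e,4),onplane('top',A,z).round(4),onplane('side',B,z).round(4))
p,e=meet((166.2,289.6),(193.2,175.2));print(p,e)
```

```text
cap [166.  289.9] [192.3 173.3] [ 17  17 232] [ 19  17 247] [0.5211 0.2507 0.0839] 0.0034 [0.5226 0.253  0.073 ] [0.5235 0.2639 0.073 ]
mid [214.2 292.4] [213.9 206.5] [ 17  18 222] [ 17  12 147] [0.5195 0.1679 0.0606] 0.0031 [0.521  0.1676 0.059 ] [0.5187 0.1703 0.059 ]
right [260.6 295. ] [235.5 233.9] [ 17  17 221] [ 18  13 165] [0.5176 0.083  0.0607] 0.0029 [0.5189 0.0825 0.059 ] [0.5169 0.0851 0.059 ]
start [391.9 306. ] [305.2 330.2] [ 13  13 134] [ 16  17 204] [ 0.5043 -0.1556  0.0624] 0.0027 [ 0.5056 -0.1556  0.067 ] [ 0.5016 -0.1574  0.067 ]
[0.52192706 0.25201192 0.07746972] 0.0027427071364819005
```

View pics/ce.png

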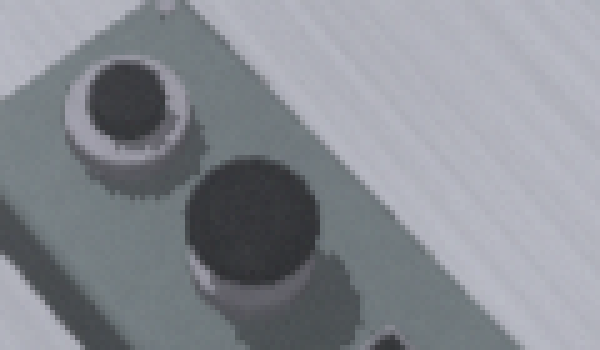

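{"op": "move_arm", "data": {"motion": "-1 0.33 -0.17 0 0;-1 0.67 -0.33 0 0;-1 1 -0.5 0 0;-1 1 -0.5 0 0;-1 1 -0.5 0 0;-1 1 -0.5 0 0;-1 1 -0.5 0 0", "newtons": 10}}

```text
time: 0.68
position: [0.3284, -0.4538, 0.2302]
tool_rot: [0.992, 0.13, 0.0, -0.001]
ft_force: [-0.3, -0.9, 0.6]
grip_width: 0.048
grip_force: 0.0
```

{"op": "move_arm", "data": {"motion": "-1 0.75 -1 0 0;-1 0.75 -1 0 0;-1 0.75 -1 0 0;-1 0.75 -1 0 0;-1 0.75 -1 0 0;-1 0.75 -1 0 0;-1 0.75 -1 0 0"}}

```text
time: 1.27
position: [0.4209, -0.2199, 0.2302]
tool_rot: [0.992, 0.13, -0.0, -0.002]
ft_force: [-0.7, -0.5, -0.1]
grip_width: 0.0041
grip_force: 0.0
```

{"op": "move_arm", "data": {"motion": "-1 0.5 -1 0 0;-1 0.5 -1 0 0;-1 0.5 -1 0 0;-1 0.5 -1 0 0;-1 0.5 -1 0 0;-1 0.5 -1 0 0;-1 0.5 -1 0 0"}}

```text
time: 1.85
position: [0.4673, -0.0054, 0.2304]
tool_rot: [0.992, 0.129, -0.0, -0.0]
ft_force: [-0.6, -0.4, 0.1]
grip_width: 0.0007
grip_force: 0.0
```

{"op": "move_arm", "data": {"motion": "-1 0.3 -0.9 0 0;-1 0.3 -0.9 0 0;-1 0.3 -0.9 0 0;-1 0.3 -0.9 0 0;-1 0.3 -0.9 0 0;-1 0.3 -0.9 0 0;-1 0.3 -0.9 0 0;-1 0.3 -0.9 0 0"}}

```text
time: 2.52
position: [0.48, 0.1799, 0.2302]
tool_rot: [0.992, 0.126, -0.0, 0.001]
ft_force: [-0.7, 0.4, -0.5]
grip_width: 0.0005
grip_force: 0.0
```

{"op": "move_arm", "data": {"motion": "-1 0.287 -0.28 0 0;-1 0.287 -0.28 0.2 0;-1 0.287 -0.28 0.4 0;-1 0.287 -0.28 0.52 0;-1 0.287 -0.28 0.6 0;-1 0.287 -0.28 0.6 0;-1 0.287 -0.28 0.6 0;-1 0.287 -0.28 0.6 0;-1 0.287 -0.28 0.6 0"}}

```text
time: 3.27
position: [0.5229, 0.2498, 0.1125]
tool_rot: [0.992, 0.126, 0.002, -0.0]
ft_force: [0.5, 0.2, 0.2]
grip_width: 0.0003
grip_force: 0.0
```

Run:
```python
from h import *
p,d=snap('side');cv2.imwrite('pics/s2.png',cv2.resize(p[60:260,100:350],None,fx=3,fy=3)[:,:,::-1]);o=robot.get_obs();print(o['time'],o['position'],o['tool_rot'],o['ft_force'],o['q'])
```

```text
3.3167 [0.52265834 0.25006901 0.11254261] [ 9.91958956e-01  1.26544665e-01  1.95713229e-03 -2.15993532e-04] [-0.16503193 -0.14526897  0.20684635] [ 2.53530168e-01  6.24553398e-01  1.65330908e+00 -8.69342081e-05
  8.59792693e-01  1.57061288e+00]
```

View pics/s2.png

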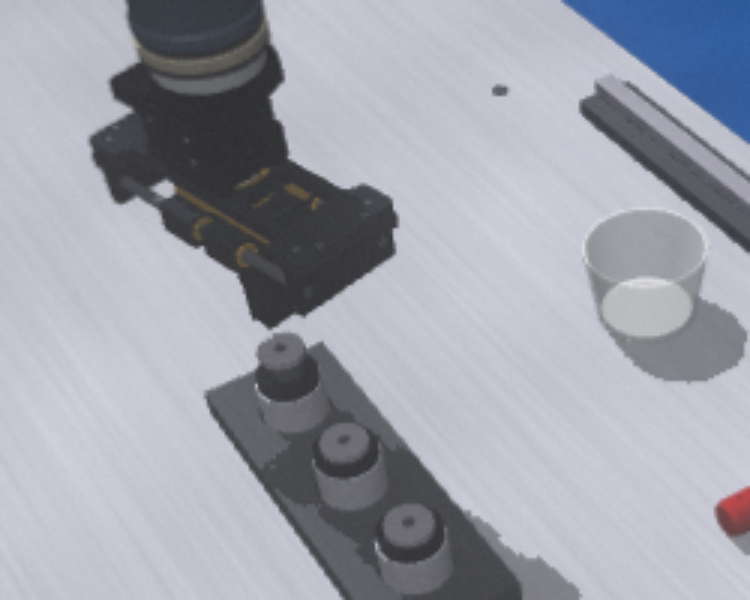

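The gripper sits straight above the raised cap, whose hole is at about (280,347) in the crop. The neighbouring hubs are clear, so I descend gently.

{"op": "move_arm", "data": {"motion": "-1 0 -0.013 0.05 0;-1 0 -0.013 0.1 0;-1 0 -0.013 0.13 0;-1 0 -0.013 0.14 0;-1 0 -0.013 0.15 0;-1 0 -0.013 0.16 0;-1 0 -0.013 0.17 0;-1 0 -0.013 0.17 0;-1 0 -0.013 0.17 0"}}

```text
time: 4.07
position: [0.5206, 0.2531, 0.0764]
tool_rot: [0.992, 0.127, 0.0, 0.0]
ft_force: [0.6, 0.1, -0.2]
grip_width: 0.0002
grip_force: 0.0
```

Run:
```python
from h import *
p,d=snap('side');cv2.imwrite('pics/s3.png',cv2.resize(p[130:250,150:300],None,fx=5,fy=5)[:,:,::-1])
for i in range(3):
  robot.camera('top');o=robot.get_obs();print(o['time'],o['position'],o['ft_force'])
```

```text
4.1667 [0.52073678 0.25303598 0.07642653] [-0.18313718  0.54514063 -0.16784668]
4.2167 [0.52072138 0.25301554 0.0764217 ] [-0.59133157  0.56010123 -0.20929549]
4.2667 [0.52066028 0.25302202 0.07644924] [ 0.27489962  0.49735047 -0.13952881]
```

View pics/s3.png

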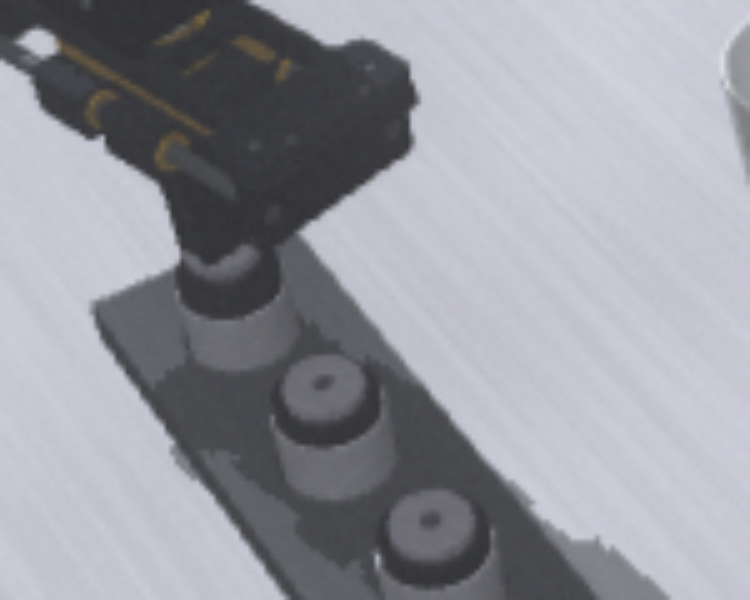

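The fingertips are on the cap and it has already gone down part of the way. I continue.

{"op": "move_arm", "data": {"motion": "-1 0 0 0.005 0;-1 0 0 0.01 0;-1 0 0 0.015 0;-1 0 0 0.02 0;-1 0 0 0.025 0;-1 0 0 0.03 0"}}

```text
time: 4.77
position: [0.5207, 0.253, 0.0707]
tool_rot: [0.992, 0.127, 0.0, -0.0]
ft_force: [-0.7, -0.7, 4.8]
grip_width: 0.0004
grip_force: 2.5
```

{"op": "move_arm", "data": {"motion": "-1 0 0 0.005 0;-1 0 0 0.01 0;-1 0 0 0.01 0"}}

```text
time: 5.02
position: [0.5207, 0.253, 0.0684]
tool_rot: [0.992, 0.127, 0.0, -0.0]
ft_force: [-0.2, -0.6, 3.0]
grip_width: 0.0006
grip_force: 1.7
```

{"op": "move_arm", "data": {"motion": "-1 0 0 0.003 0;-1 0 0 0.006 0;-1 0 0 0.006 0"}}

```text
time: 5.27
position: [0.5207, 0.253, 0.0674]
tool_rot: [0.992, 0.127, 0.0, -0.0]
ft_force: [-0.2, -0.4, 4.7]
grip_width: 0.0005
grip_force: 2.5
```

{"op": "move_arm", "data": {"motion": "-1 0 0 0.003 0;-1 0 0 0.003 0"}}

```text
time: 5.43
position: [0.5207, 0.253, 0.0674]
tool_rot: [0.992, 0.127, 0.0, -0.0]
ft_force: [-0.3, 0.1, 9.4]
grip_width: 0.0008
grip_force: 4.2
```

Position has stopped at 67.4 mm and force is rising, so this is the hard stop. I'll push slightly more to confirm.

{"op": "move_arm", "data": {"motion": "-1 0 0 0.004 0;-1 0 0 0.004 0"}}

```text
time: 5.6
position: [0.5208, 0.2531, 0.0673]
tool_rot: [0.992, 0.127, 0.0, -0.0]
ft_force: [-1.1, -1.3, 13.4]
grip_width: 0.0003
grip_force: 6.6
```

{"op": "move_arm", "data": {"motion": "-1 0 0 -0.1 0;-1 0 0 -0.3 0;-1 0 0 -0.45 0;-1 0 0 -0.45 0;-1 -0.15 0.25 -0.45 0;-1 -0.3 0.5 -0.45 0;-1 -0.3 0.7 -0.45 0;-1 -0.3 0.96 -0.45 0;-1 -0.3 0.96 -0.45 0;-1 -0.3 0.96 -0.45 0;-1 -0.3 0.96 -0.45 0"}}

```text
time: 6.52
position: [0.5106, 0.05, 0.1549]
tool_rot: [0.992, 0.125, -0.001, -0.0]
ft_force: [1.2, -0.4, 0.3]
grip_width: 0.0005
grip_force: 0.0
```

Run:
```python
from h import *
p,d=snap('side')
def w(u,v):
    c,r=ray('side',(u,v)); return (c+r*np.median(d[v-1:v+2,u-1:u+2])).round(4)
for u,v in((194,182),(195,185),(214,207),(236,234)): print(u,v,w(u,v))
cv2.imwrite('pics/s4.png',cv2.resize(p[150:250,160:260],None,fx=5,fy=5)[:,:,::-1])
o=robot.get_obs();print(o['position'],o['tool_rot'],o['ft_force'])
```

```text
194 182 [0.5184 0.2513 0.0618]
195 185 [0.5166 0.244  0.0603]
214 207 [0.5176 0.1675 0.0605]
236 234 [0.5172 0.0838 0.0597]
[0.51005369 0.05150053 0.1549407 ] [ 9.92052542e-01  1.25817878e-01 -1.16211093e-03 -5.15431392e-04] [-0.0988498   0.8132119   0.25724918]
```

View pics/s4.png

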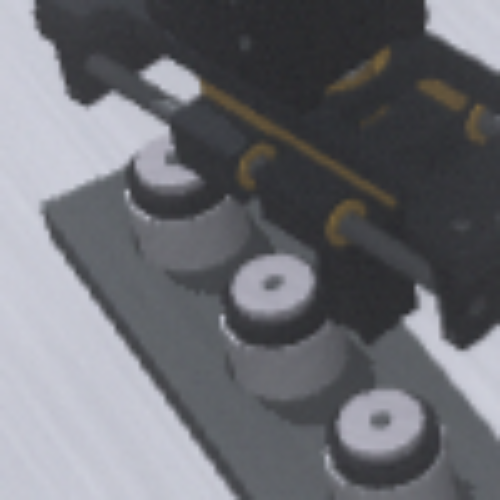

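The cap is home: its top reads about 60–61 mm, level with the other two. Next is the start button.

{"op": "move_arm", "data": {"motion": "-1 -0.15 0.5 0 0;-1 -0.29 0.99 0 0;-1 -0.29 0.99 0 0;-1 -0.29 0.99 0 0;-1 -0.29 0.99 0 0;-1 -0.29 0.99 0 0;-1 -0.29 0.99 0 0;-1 -0.29 0.99 0 0;-1 -0.29 0.99 0.1 0;-1 -0.29 0.99 0.2 0;-1 -0.29 0.99 0.2 0;-1 -0.29 0.99 0.2 0"}}

```text
time: 7.57
position: [0.5036, -0.1513, 0.1151]
tool_rot: [0.992, 0.129, -0.002, -0.001]
ft_force: [-0.7, -0.8, -0.1]
grip_width: 0.0005
grip_force: 0.0
```

{"op": "move_arm", "data": {"motion": "-1 -0.004 0.02 0 0;-1 -0.004 0.02 0.05 0;-1 -0.004 0.02 0.1 0;-1 -0.004 0.02 0.14 0;-1 -0.004 0.02 0.16 0;-1 -0.004 0.02 0.16 0;-1 -0.004 0.02 0.16 0"}}

```text
time: 8.15
position: [0.5045, -0.1582, 0.0835]
tool_rot: [0.992, 0.127, -0.0, -0.0]
ft_force: [0.2, 0.2, -0.1]
grip_width: 0.0
grip_force: 0.0
```

Run:
```python
from h import *
p,d=snap('side');cv2.imwrite('pics/s5.png',cv2.resize(p[260:420,240:440],None,fx=4,fy=3.75)[:,:,::-1]);
o=robot.get_obs();print(o['position'],o['tool_rot'],o['ft_force'])
```

```text
[ 0.5047906  -0.15832405  0.08379909] [ 9.91909935e-01  1.26943534e-01 -9.94817128e-05 -1.00587632e-04] [-0.47828449 -0.43374532 -0.45619534]
```

View pics/s5.png

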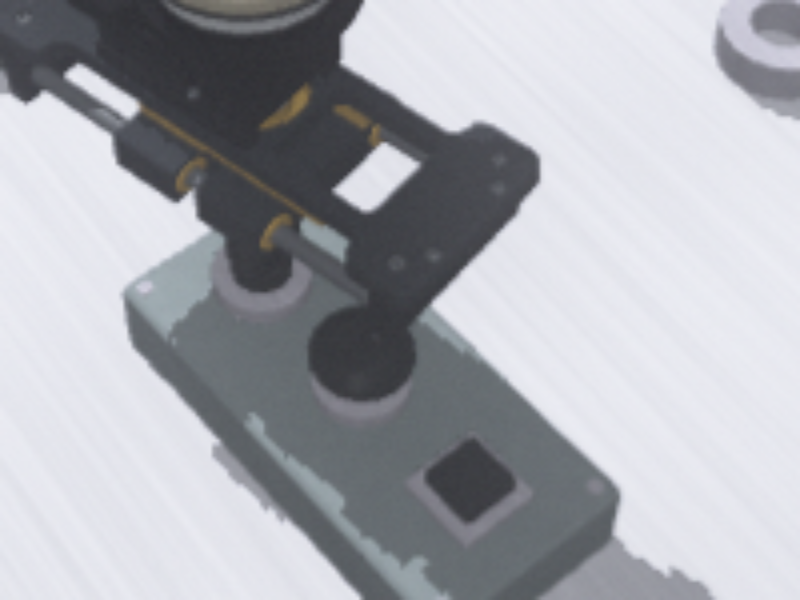

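The fingertips are right above the start button, near (262,270) in the crop. The gripper body overhangs the mushroom with about 50 mm of clearance, so I press.

{"op": "move_arm", "data": {"motion": "-1 0 -0.01 0.02 0;-1 0 -0.01 0.035 0;-1 0 -0.01 0.045 0;-1 0 -0.01 0.055 0;-1 0 -0.01 0.065 0;-1 0 -0.01 0.07 0;-1 0 -0.01 0.07 0"}}

```text
time: 8.78
position: [0.5042, -0.1562, 0.07]
tool_rot: [0.992, 0.127, -0.0, -0.0]
ft_force: [-0.9, 1.7, 4.2]
grip_width: 0.0002
grip_force: 2.2
```

{"op": "move_arm", "data": {"motion": "-1 0 0 0.004 0;-1 0 0 0.008 0;-1 0 0 0.008 0"}}

```text
time: 9.03
position: [0.5042, -0.1562, 0.0693]
tool_rot: [0.992, 0.127, 0.0, -0.0]
ft_force: [-2.0, 1.9, 9.9]
grip_width: 0.0006
grip_force: 5.2
```

{"op": "move_arm", "data": {"motion": "-1 0 0 0.005 0;-1 0 0 0.005 0;-1 0 0 0.005 0"}}

```text
time: 9.28
position: [0.5042, -0.1562, 0.0692]
tool_rot: [0.992, 0.127, 0.0, 0.0]
ft_force: [-3.6, 3.1, 17.3]
grip_width: 0.0
grip_force: 8.6
```

The button is on its hard stop: the position no longer changes while the force rises. Withdrawing now.

{"op": "move_arm", "data": {"motion": "-1 0 0 -0.05 0;-1 0 0 -0.2 0;-1 0 0 -0.4 0;-1 0 0 -0.6 0;-1 0 0 -0.8 0;-1 0 0 -0.8 0;-1 -0.3 0 -0.8 0;-1 -0.3 0 -0.8 0;-1 -0.3 0 -0.8 0;-1 -0.3 0 -0.8 0;-1 -0.3 0 -0.8 0"}}

```text
time: 10.2
position: [0.4472, -0.1719, 0.2274]
tool_rot: [0.992, 0.127, 0.001, 0.0]
ft_force: [-0.8, 0.3, 0.7]
grip_width: 0.0002
grip_force: 0.0
```

Run:
```python
from h import *
for n,L in(('side',((194,180),(214,207),(236,234),(305,329),(330,353),(357,388))),('top',((168,290),(215,292),(262,295)))):
  p,d=snap(n)
  for u,v in L:
    c,r=ray(n,(u,v)); print(n,u,v,(c+r*np.median(d[v-1:v+2,u-1:u+2])).round(4))
o=robot.get_obs();print(o['time'],o['position'],o['ft_force'],o['joint_velocities'].round(3))
```

```text
side 194 180 [0.5214 0.2575 0.061 ]
side 214 207 [ 0.405  -0.1544  0.3902]
side 236 234 [ 0.4209 -0.1587  0.3427]
side 305 329 [ 0.5023 -0.156   0.0678]
side 330 353 [ 0.5047 -0.2168  0.0803]
side 357 388 [ 0.5084 -0.2758  0.0631]
top 168 290 [0.5225 0.2534 0.0582]
top 215 292 [0.5218 0.1664 0.0575]
top 262 295 [0.519  0.08   0.0591]
10.3 [ 0.4473848  -0.17172609  0.22724956] [0.68263638 0.63846757 0.28664668] [ 0.004  0.004  0.001 -0.002  0.002 -0.002]
```

The cap is home, the start button has sprung back (about 68 mm), and the stop and reset are unchanged.

```bash
python3 -c "
from rig import robot
print(robot.hand_in())"
```

```text
the job is handed in; nothing more can be done
None
```

The cap is pushed fully home, level with the other two, the start button was pressed to its stop and sprang back, and the arm withdrew clear before I handed the job in at about 10 s.

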